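# Find and flag the stiff key of a cell counter

## Robot

A 6-joint arm with a two-finger parallel gripper is mounted at the origin on the work surface. World frame = base frame: x ahead of the robot, y to its left, z up, the work surface at z = 0. Lengths are in m, angles in rad, forces in N, time in s.
With the tool pointing down it reaches from about 0.3 to 0.75 m from the base axis. Payload 8.5 kg.
Tool frame: the origin (TCP) lies between the finger pads; the fingertips stand arm.tcp_to_tips ahead of it and the grasp point (between the pads) lies 5 mm behind it (arm.tcp_to_tips is the distance from the TCP to the fingertips, in m); x points along the fingers, y is the direction in which the jaws open and shut, and the axes are right-handed (so a half turn about x gives the same grasp; the last joint's range is limited). The gripper opens to 85 mm and grips with 20 to 120 N. Pads are 22 mm wide; open, the fingers measure 114 mm over their backs; the gripper's body (76 mm by 85 mm) begins 54 mm behind the grasp point. The pads swing forward as they close: fully open they stand 13 mm farther back than shut.
Start: joints at [-1.532, 0.381, 1.297, -0, 1.464, -0.215], TCP at [0.138, -0.532, 0.245] pointing down, gripper open.
Joint ranges: [-3.11, 3.11], [-0.89, 2.33], [0.22, 2.48], [-1.42, 4.56], [0.17, 2.85], [-2.88, 2.88]. Speed limits (rad/s): [2.39, 2.39, 3.14, 3.14, 3.14, 3.14].

## Interface

Orientations are given as a 3x3 rotation matrix whose columns are the frame's x, y, z axes.
In Python, from rig import arm, vision, models gives the robot as it stands. The module is installed in compiled form; this text tells all that it offers.
- The arm moves only by the shell command python3 -m pendant 'ROWS'. ROWS is JSON, a list of rows, each a list of 7 numbers: the shift along the tool's x, y, z in m, then the turn, a rotation vector about the tool's x, y, z in rad, then the opening, from 0 (shut) to 1 (fully open). In form: [[tx, ty, tz, wx, wy, wz, claw], ...]. A call has exactly 10 rows; each row is the pose to reach, as a shift and turn from the pose measured when the call began, along the tool's axes at that moment; what a row does not reach only later rows make up. A row lasts 1/12 s, in which the tool goes at most 41.7 mm and 7.16 degrees, less where a joint would pass 70% of its speed; a pose out of reach is approached as far as the arm can. A call with a gripper value outside its range is refused whole. The fingers move at their own pace and stop on an object; the grip force is fixed at half the most. Time passes only in rows, so rows that repeat a pose let the fingers close, or fill a call up. It gives the time, the measured TCP pose, the force and the opening at its end, in the units of the state.
- arm.sense(): the state, without advancing time (a new reading comes with each control period).
- vision.grab_frame(name): name is "scene" or "side" or "wrist"; returns a dict with "pixels" (420x560x3 uint8, blue, green, red), "depth" (420x560 float32, m along the optical axis (not along the pixel's ray), 0 where there is no reading), "K" (3x3 intrinsics, pixels), "origin" and "orientation" of the camera in the world. Camera axes: x right, y up, looking along -z (the intrinsics and any distortion apply to the point x, -y, -z); pixel columns grow to the right and rows downward; lengths in m; the calibration is good to about 2 mm. A picture is of the moment at which its call begins.
- arm.close_job(): hands the job in, once; it reports no verdict.
Trained networks look in a picture, given as the dict that the camera call returned (one of the last four; its "shot" number tells which), for a name from the list of things; names that differ only in an ending like _2 or _b are one class to them, and where a whole thing is asked for, a point or a joint stands for the part that bears it (a point fixed in the world has none). Each returns a list of dicts, best first, with "p" (0 to 1); they miss things now and then, are a little off and sometimes report something else, mostly with a low value. They report only what shows in the picture. A call takes as long as a camera call.
- models.masks_of(target, picture): "mask" (420x560 bool, what is visible of it) and "xy" ([column, row] as shares, 0 to 1, of the picture: columns of its width, rows of its height, amid what is visible of it).
- models.tip_of(target, picture): "xy" ([column, row] as shares, 0 to 1, of the picture: columns of its width, rows of its height: a listed point, or the origin of a listed thing).
The state is a dict: "time": time; "joints": joint angles; "qvel": joint speeds; "tau": joint torques, N m; "position": TCP position; "tool_rot": TCP orientation; "wrist_force": force on the tool from outside, world axes, zero at the start; "moment": the same for the moment, N m; "opening": finger opening in m.
Only numpy, scipy, OpenCV 4.12 (cv2) and the standard library are available. Lean on these libraries where they do the work, as an engineer would, in place of code of your own. Each camera call takes 0.05 s, during which the arm holds its last target. There are 200 camera calls.

## Task

One of the four push keys of the cell counter has gone stiff: they all look alike, but it takes more than twice the force of the others to click. Find it by feel and press it gently until it clicks (never more than 20 N on anything), then slide the small tab in front of that key fully towards the key to mark it for service. Leave the other tabs and the things around the counter where they are.

Things in the scene. Friction and masses are not known exactly. Their poses are not given: they have to be found in the camera images.
- counter: desk cell counter fixed to the bench: white housing 170 (x) by 310 (y) by 34 mm high, origin centre of its underside, front (-x) to the robot, yaw within 0.35 rad. On its deck four aluminium cartridges in a row along y, 62 mm apart, each 128 by 56 mm with a round grey push key and, in front of it, a black upright tab. A bar 18 mm high runs along the deck's rear edge
- key_top_a (a point): nominal centre of the top face of the unpressed key in the first bay, at the counter's +y end: key 26 mm across, standing 20 mm above its cartridge. Cartridges are seated unevenly: the true key top is up to 3.5 mm higher or lower than this point. Axes as the counter's
- tab_rest_a (a point): nominal foot of the tab in the first bay, at the counter's +y end when its tab joint is 0 (end of the slot nearest the robot), on the cartridge's top face (true height up to 3.5 mm higher or lower, the same amount as that bay's key). Tab 8 (x) by 20 (y) by 18 mm high; slides along the counter's +x, towards the key, 28 mm to its stop
- key_top_b (a point): nominal centre of the top face of the unpressed key in the second bay: key 26 mm across, standing 20 mm above its cartridge. Cartridges are seated unevenly: the true key top is up to 3.5 mm higher or lower than this point. Axes as the counter's
- tab_rest_b (a point): nominal foot of the tab in the second bay when its tab joint is 0 (end of the slot nearest the robot), on the cartridge's top face (true height up to 3.5 mm higher or lower, the same amount as that bay's key). Tab 8 (x) by 20 (y) by 18 mm high; slides along the counter's +x, towards the key, 28 mm to its stop
- key_top_c (a point): nominal centre of the top face of the unpressed key in the third bay: key 26 mm across, standing 20 mm above its cartridge. Cartridges are seated unevenly: the true key top is up to 3.5 mm higher or lower than this point. Axes as the counter's
- tab_rest_c (a point): nominal foot of the tab in the third bay when its tab joint is 0 (end of the slot nearest the robot), on the cartridge's top face (true height up to 3.5 mm higher or lower, the same amount as that bay's key). Tab 8 (x) by 20 (y) by 18 mm high; slides along the counter's +x, towards the key, 28 mm to its stop
- key_top_d (a point): nominal centre of the top face of the unpressed key in the fourth bay, at the counter's -y end: key 26 mm across, standing 20 mm above its cartridge. Cartridges are seated unevenly: the true key top is up to 3.5 mm higher or lower than this point. Axes as the counter's
- tab_rest_d (a point): nominal foot of the tab in the fourth bay, at the counter's -y end when its tab joint is 0 (end of the slot nearest the robot), on the cartridge's top face (true height up to 3.5 mm higher or lower, the same amount as that bay's key). Tab 8 (x) by 20 (y) by 18 mm high; slides along the counter's +x, towards the key, 28 mm to its stop
- key_1 (a joint): how far the key of cartridge 1 is pressed, m: 0 up (springs back), 0.009 at its stop (not counting the cap, which gives 1 mm per 4 N). Force peaks at about 2.3 mm, drops by over a third at 7 mm (the click: it is past at 4.5 mm), and climbs again to the stop. Three keys peak at 3 to 4 N, the stiff one at about 9 N. Cartridges are fitted in a different order each time: number 1 does not tell the bay
- key_2 (a joint): how far the key of cartridge 2 is pressed, m: 0 up (springs back), 0.009 at its stop (not counting the cap, which gives 1 mm per 4 N). Force peaks at about 2.3 mm, drops by over a third at 7 mm (the click: it is past at 4.5 mm), and climbs again to the stop. Three keys peak at 3 to 4 N, the stiff one at about 9 N. Cartridges are fitted in a different order each time: number 2 does not tell the bay
- key_3 (a joint): how far the key of cartridge 3 is pressed, m: 0 up (springs back), 0.009 at its stop (not counting the cap, which gives 1 mm per 4 N). Force peaks at about 2.3 mm, drops by over a third at 7 mm (the click: it is past at 4.5 mm), and climbs again to the stop. Three keys peak at 3 to 4 N, the stiff one at about 9 N. Cartridges are fitted in a different order each time: number 3 does not tell the bay
- key_4 (a joint): how far the key of cartridge 4 is pressed, m: 0 up (springs back), 0.009 at its stop (not counting the cap, which gives 1 mm per 4 N). Force peaks at about 2.3 mm, drops by over a third at 7 mm (the click: it is past at 4.5 mm), and climbs again to the stop. Three keys peak at 3 to 4 N, the stiff one at about 9 N. Cartridges are fitted in a different order each time: number 4 does not tell the bay
- tab_1 (a joint): how far the tab of cartridge 1 (in front of key 1, on the same cartridge) has been slid towards its key, m: 0 to 0.028, where it meets its stop; it starts at 0. About 2 N slides it and it stays where it is left
- tab_2 (a joint): how far the tab of cartridge 2 (in front of key 2, on the same cartridge) has been slid towards its key, m: 0 to 0.028, where it meets its stop; it starts at 0. About 2 N slides it and it stays where it is left
- tab_3 (a joint): how far the tab of cartridge 3 (in front of key 3, on the same cartridge) has been slid towards its key, m: 0 to 0.028, where it meets its stop; it starts at 0. About 2 N slides it and it stays where it is left
- tab_4 (a joint): how far the tab of cartridge 4 (in front of key 4, on the same cartridge) has been slid towards its key, m: 0 to 0.028, where it meets its stop; it starts at 0. About 2 N slides it and it stays where it is left
- tube_rack: loose white rack of capped sample tubes, 52 by 130 by 80 mm high, origin centre of its underside; bystander
- specimen_jar: loose lidded specimen jar, 52 mm across, 65 mm high, origin centre of its underside; bystander
- slide_box: loose blue slide box, 85 by 32 by 30 mm high, origin centre of its underside; bystander

How it is judged:
By the outcome, as a careful person would: the job done as asked, in the order asked, and still so for the second after the job is handed in, with the robot touching nothing.
It also fails if it takes over 61 s, if anything falls off the work surface, if the arm or the gripper's body presses on something with over 40 N, if the wrist force passes 120 N, or if a joint passes its speed limit or range.

## Working session

There is one attempt and no reset: what is moved stays moved. The work goes in short steps, Python scripts to look and compute and a shell command to move; the robot and the scene stay as the last step left them, time stands still between calls to the robot, and variables do not carry over. Pictures are saved under pics/ and viewed, about 8 in all and at most 12, crops included, and the job is handed in when it is done.

```bash
ls; mkdir -p pics; cat > h.py <<'E'
import numpy as np, cv2
from rig import arm, vision, models
def px2w(f,u,v,d=None):
    K=f["K"]; 
    if d is None:
        p=f["depth"][max(0,int(v)-1):int(v)+2,max(0,int(u)-1):int(u)+2]; p=p[p>0]; d=np.median(p) if p.size else np.nan
    c=np.array([(u-K[0,2])/K[0,0]*d, -(v-K[1,2])/K[1,1]*d, -d])
    return np.array(f["origin"])+np.array(f["orientation"])@c
E
python3 - <<'E'
from h import *
np.set_printoptions(precision=4,suppress=True)
s=arm.sense(); print(s, arm.tcp_to_tips)
ims=[]
for n in ("scene","side"):
    f=vision.grab_frame(n); print(n,f["origin"],f["K"].tolist(),[k for k in f]); cv2.imwrite(f"pics/{n}0.png",f["pixels"])
    for t in ("counter","key_top_a","tab_rest_a","tube_rack","specimen_jar","slide_box"):
        for r in models.tip_of(t,f):
            u,v=r["xy"][0]*560,r["xy"][1]*420
            print(n,t,round(r["p"],2),round(u,1),round(v,1),px2w(f,u,v))
E
```

```text
pics
{'time': 0.0, 'joints': array([-1.5323,  0.3812,  1.2983, -0.    ,  1.4636, -0.2153]), 'qvel': array([-0.0013, -0.0009,  0.0014,  0.0013,  0.0006, -0.0001]), 'tau': array([  0.0008, -44.8456, -23.1274,  -0.0001,   0.0048,   0.    ]), 'position': array([ 0.1381, -0.5321,  0.2447]), 'tool_rot': array([[-0.0001,  0.2511, -0.968 ],
       [ 0.0015, -0.968 , -0.2511],
       [-1.    , -0.0015, -0.0003]]), 'wrist_force': array([-0.1263,  0.027 ,  0.0462]), 'moment': array([-0.0088,  0.0314,  0.0215]), 'opening': 0.08568656117191824} 0.014
scene [ 1.1882 -0.1748  0.8262] [[457.3804616450023, 0.0, 269.91301016736077], [0.0, 457.3804616450023, 209.67515873871983], [0.0, 0.0, 1.0]] ['pixels', 'depth', 'K', 'origin', 'orientation', 'shot']
scene counter 0.66 272.2 201.0 [0.5857 0.0149 0.0358]
scene key_top_a 0.91 255.2 197.7 [ 0.5862 -0.0238  0.0613]
scene key_top_a 0.91 226.7 203.6 [ 0.5851 -0.0864  0.0614]
scene key_top_a 0.67 284.0 193.5 [0.5885 0.0406 0.0566]
scene key_top_a 0.44 162.7 236.4 [ 0.6089 -0.2315  0.0305]
scene key_top_a 0.26 227.2 181.2 [ 0.5096 -0.0686  0.0451]
scene tab_
[... 409 characters left out ...]
de_box 0.32 278.8 174.4 [0.5228 0.0494 0.0458]
side [ 0.4754 -0.746   0.6904] [[536.3984188779286, 0.0, 279.15496754553357], [0.0, 536.3984188779286, 210.78341460527096], [0.0, 0.0, 1.0]] ['pixels', 'depth', 'K', 'origin', 'orientation', 'shot']
side key_top_a 0.85 264.8 183.8 [0.6018 0.1048 0.0572]
side key_top_a 0.78 267.1 204.9 [0.5947 0.0376 0.0572]
side tab_rest_a 0.92 226.1 231.9 [ 0.51   -0.0203  0.0546]
side tab_rest_a 0.67 224.3 211.2 [0.514  0.0544 0.0418]
side tab_rest_a 0.62 228.4 188.0 [0.5293 0.1082 0.0554]
side tube_rack 0.73 243.3 164.3 [0.571  0.1986 0.0456]
side specimen_jar 0.93 233.8 331.9 [ 0.4967 -0.2266  0.0332]
side slide_box 0.86 294.8 338.7 [ 0.5856 -0.2536  0.0282]
```

View pics/scene0.png

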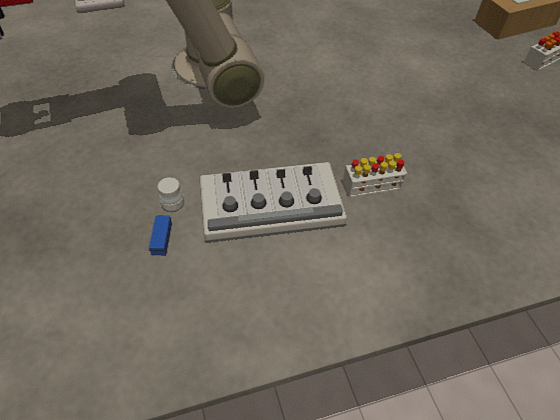

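View pics/side0.png

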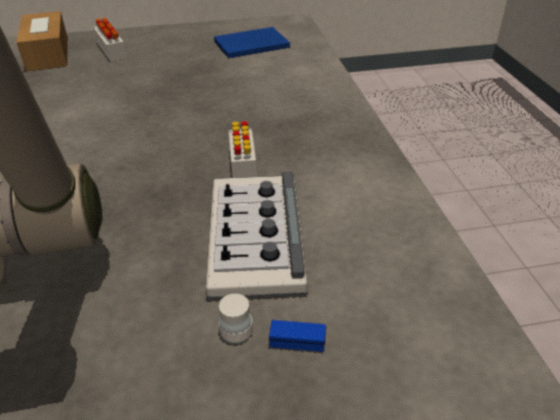

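```bash
python3 -m pendant '[[-0.08,-0.42,-0.48,0.374,0,0,0],[-0.08,-0.42,-0.48,0.374,0,0,0],[-0.08,-0.42,-0.48,0.374,0,0,0],[-0.08,-0.42,-0.48,0.374,0,0,0],[-0.08,-0.42,-0.48,0.374,0,0,0],[-0.08,-0.42,-0.48,0.374,0,0,0],[-0.08,-0.42,-0.48,0.374,0,0,0],[-0.08,-0.42,-0.48,0.374,0,0,0],[-0.08,-0.42,-0.48,0.374,0,0,0],[-0.08,-0.42,-0.48,0.374,0,0,0]]'
```

```text
time: 1.53
position: [0.3714, -0.1891, 0.2977]
tool_rot: [[0.001, -0.12, -0.993], [-0.001, -0.993, 0.12], [-1.0, 0.0, -0.001]]
wrist_force: [0.4, -0.9, 0.4]
opening: -0.0001
```

```bash
python3 -m pendant '[[-0.027,-0.2,-0.086,0,0,0,0],[-0.027,-0.2,-0.086,0,0,0,0],[-0.027,-0.2,-0.086,0,0,0,0],[-0.027,-0.2,-0.086,0,0,0,0],[-0.027,-0.2,-0.086,0,0,0,0],[-0.027,-0.2,-0.086,0,0,0,0],[-0.027,-0.2,-0.086,0,0,0,0],[-0.027,-0.2,-0.086,0,0,0,0],[-0.027,-0.2,-0.086,0,0,0,0],[-0.027,-0.2,-0.086,0,0,0,0]]'
python3 - <<'E'
from h import *
np.set_printoptions(precision=4,suppress=True)
f=vision.grab_frame("wrist"); print(f["origin"],f["orientation"],f["K"][0,0]); cv2.imwrite("pics/w0.png",f["pixels"])
for t in ("key_top_a","tab_rest_a"):
    for r in models.tip_of(t,f):
        u,v=r["xy"][0]*560,r["xy"][1]*420
        print(t,round(r["p"],2),round(u,1),round(v,1),px2w(f,u,v))
for t in ("key_1","tab_1"):
    for r in models.masks_of(t,f):
        ys,xs=np.nonzero(r["mask"]); P=np.array([px2w(f,x,y) for x,y in zip(xs,ys)])
        top=np.nanpercentile(P[:,2],80); q=P[np.abs(P[:,2]-top)<.003]
        print(t,round(r["p"],2),r["mask"].sum(),"top",top,"centre",(q.min(0)+q.max(0))/2,"mean",q.mean(0),"ext",np.ptp(q,axis=0))
E
```

```text
time: 2.37
position: [0.4803, -0.0019, 0.3246]
tool_rot: [[0.0, -0.122, -0.993], [-0.001, -0.993, 0.122], [-1.0, 0.001, -0.0]]
wrist_force: [0.7, -0.5, 0.5]
opening: -0.0
[ 0.5642 -0.013   0.4526] [[-0.1223  0.9372  0.3265]
 [-0.9925 -0.1158 -0.0392]
 [ 0.0011 -0.3289  0.9444]] 293.89046325255725
key_top_a 0.28 227.9 148.3 [0.5181 0.0542 0.055 ]
tab_rest_a 0.93 229.2 150.8 [0.5145 0.0531 0.0544]
tab_rest_a 0.8 319.0 149.1 [ 0.5029 -0.066   0.0599]
tab_rest_a 0.6 182.9 145.2 [0.5295 0.113  0.0552]
key_1 0.92 412 top 0.06215655896752933 centre [ 0.578  -0.0811  0.0613] mean [ 0.5781 -0.0807  0.0618] ext [0.0246 0.0249 0.003 ]
key_1 0.84 398 top 0.05668436998624178 centre [0.6034 0.1029 0.0557] mean [0.6035 0.1027 0.0563] ext [0.025  0.0245 0.0035]
key_1 0.76 376 top 0.0565169239361733 centre [0.5948 0.0417 0.0555] mean [0.595  0.0417 0.0561] ext [0.025  0.0251 0.0033]
key_1 0.72 362 top 0.06157456740917663 centre [ 0.5867 -0.0194  0.0608] mean [ 0.5865 -0.0195  0.0612] ext [0.0246 0.0244 0.0034]
tab_1 0.76 181 top 0.054283969978023205 centre [0.5188 0.053  0.0533] mean [0.5188 0.0527 0.0539] ext [0.0084 0.0196 0.0032]
tab_1 0.73 163 top 0.05938754759131717 centre [ 0.5106 -0.0085  0.0588] mean [ 0.5106 -0.0087  0.0591] ext [0.0082 0.0189 0.0031]
tab_1 0.62 185 top 0.0597708897916992 centre [ 0.5017 -0.07    0.0595] mean [ 0.5018 -0.07    0.0596] ext [0.0085 0.0187 0.0021]
tab_1 0.61 155 top 0.05438721255693554 centre [0.5273 0.113  0.0533] mean [0.5275 0.1127 0.0541] ext [0.0086 0.0178 0.0038]
tab_1 0.32 13123 top 0.05111289461014833 centre [0.635  0.005  0.0511] mean [0.635  0.0054 0.0515] ext [0.0592 0.2867 0.006 ]
```

View pics/w0.png

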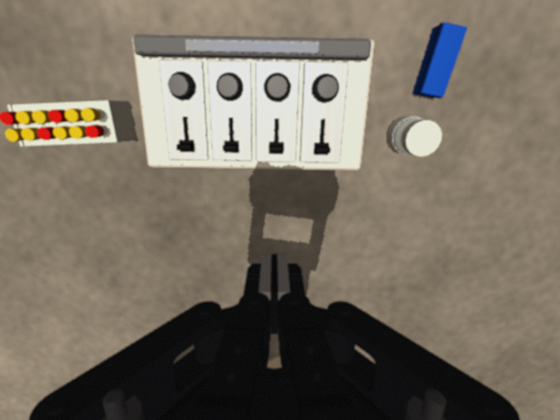

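```bash
python3 - <<'E'
from h import *
np.set_printoptions(precision=4,suppress=True)
f=vision.grab_frame("wrist")
P=np.array([[px2w(f,u,v) for u in range(230,320)] for v in range(240,330)])
m=(P[...,2]>0.2); q=P[m]; print(arm.sense()["position"],q.min(0),np.sort(q[:,2])[:20:4])
t=q[q[:,2]<q[:,2].min()+.012]; print(t.min(0),t.max(0),len(t))
E
```

```text
[ 0.4806 -0.0013  0.3247] [ 0.4715 -0.0215  0.314 ] [0.314  0.3146 0.3146 0.3146 0.3147]
[ 0.4846 -0.0164  0.314 ] [0.4923 0.0106 0.326 ] 535
```

```bash
python3 -m pendant '[[0.235,0.067,-0.106,0.016,0,0,0],[0.235,0.067,-0.106,0.016,0,0,0],[0.235,0.067,-0.106,0.016,0,0,0],[0.235,0.067,-0.106,0.016,0,0,0],[0.235,0.067,-0.106,0.016,0,0,0],[0.235,0.067,-0.106,0.016,0,0,0],[0.235,0.067,-0.106,0.016,0,0,0],[0.235,0.067,-0.106,0.016,0,0,0],[0.235,0.067,-0.106,0.016,0,0,0],[0.235,0.067,-0.106,0.016,0,0,0]]'
python3 -c "
from h import *
s=arm.sense();print(s['position'],s['tool_rot'],s['wrist_force'])"
```

```text
time: 3.5
position: [0.5781, -0.0806, 0.0914]
tool_rot: [[0.003, -0.137, -0.991], [-0.001, -0.991, 0.137], [-1.0, 0.001, -0.003]]
wrist_force: [-0.3, -0.1, 0.2]
opening: 0.0003
[ 0.57811926 -0.08058546  0.09136643] [[ 2.61682905e-03 -1.36717841e-01 -9.90606574e-01]
 [-1.18689920e-03 -9.90609692e-01  1.36715136e-01]
 [-9.99995872e-01  8.17990014e-04 -2.75452652e-03]] [-0.32961718 -0.05403945  0.23850645]
```

```bash
python3 -m pendant '[[0.006,0,0,0,0,0,0],[0.01,0,0,0,0,0,0],[0.012,0,0,0,0,0,0],[0.014,0,0,0,0,0,0],[0.015,0,0,0,0,0,0],[0.016,0,0,0,0,0,0],[0.0165,0,0,0,0,0,0],[0.017,0,0,0,0,0,0],[0.017,0,0,0,0,0,0],[0.017,0,0,0,0,0,0]]'
```

```text
time: 4.33
position: [0.5781, -0.0805, 0.0745]
tool_rot: [[0.002, -0.137, -0.991], [-0.001, -0.991, 0.137], [-1.0, 0.001, -0.003]]
wrist_force: [-1.0, 2.0, 1.8]
opening: 0.0001
```

```bash
python3 -m pendant '[[0.0003,0,0,0,0,0,0],[0.0006,0,0,0,0,0,0],[0.0009,0,0,0,0,0,0],[0.0012,0,0,0,0,0,0],[0.0015,0,0,0,0,0,0],[0.0018,0,0,0,0,0,0],[0.002,0,0,0,0,0,0],[0.002,0,0,0,0,0,0],[0.002,0,0,0,0,0,0],[0.002,0,0,0,0,0,0]]'; python3 -c "
from h import *
for i in range(3):
    vision.grab_frame('side');s=arm.sense();print(s['position'],s['wrist_force'])"
```

```text
time: 5.17
position: [0.5781, -0.0805, 0.0725]
tool_rot: [[0.002, -0.137, -0.991], [-0.001, -0.991, 0.137], [-1.0, 0.001, -0.003]]
wrist_force: [-1.9, 1.4, 3.3]
opening: -0.0002
[ 0.57808844 -0.08047239  0.07246384] [-1.95241698  1.11089773  2.69561869]
[ 0.578082   -0.08046152  0.07245338] [-1.45347962  2.53850786  3.18839938]
[ 0.57809331 -0.08047625  0.0724702 ] [-1.41137885  1.30259198  1.93610078]
```

```bash
python3 -m pendant '[[0.0003,0,0,0,0,0,0],[0.0006,0,0,0,0,0,0],[0.0009,0,0,0,0,0,0],[0.0012,0,0,0,0,0,0],[0.0015,0,0,0,0,0,0],[0.0015,0,0,0,0,0,0],[0.0015,0,0,0,0,0,0],[0.0015,0,0,0,0,0,0],[0.0015,0,0,0,0,0,0],[0.0015,0,0,0,0,0,0]]'; python3 -c "
from h import *
for i in range(3):
    vision.grab_frame('side');s=arm.sense();print(s['position'],s['wrist_force'])"
```

```text
time: 6.15
position: [0.5781, -0.0805, 0.071]
tool_rot: [[0.002, -0.137, -0.991], [-0.001, -0.991, 0.137], [-1.0, 0.001, -0.003]]
wrist_force: [-1.9, 1.8, 2.4]
opening: -0.0002
[ 0.57810826 -0.08050914  0.07099927] [-1.55123349  0.80143017  1.13786248]
[ 0.57810603 -0.08049258  0.07098717] [-1.65852175  0.55216272  2.49753737]
[ 0.57808285 -0.08045207  0.07098227] [-1.48217972  1.44631807  2.71659935]
```

```bash
python3 -m pendant '[[-0.02,0,0,0,0,0,0],[-0.02,-0.01,0,0,0,0,0],[-0.02,-0.045,0,0,0,0,0],[-0.02,-0.0616,0,0,0,0,0],[-0.02,-0.0616,0,0,0,0,0],[-0.012,-0.0616,0,0,0,0,0],[-0.006,-0.0616,0,0,0,0,0],[-0.003,-0.0616,0,0,0,0,0],[-0.001,-0.0616,0,0,0,0,0],[0.0,-0.0616,0,0,0,0,0]]'; python3 -c "
from h import *
for i in range(3):
    vision.grab_frame('side');s=arm.sense();print(s['position'],s['wrist_force'])"
```

```text
time: 7.13
position: [0.5863, -0.0201, 0.0704]
tool_rot: [[0.001, -0.138, -0.99], [-0.001, -0.99, 0.138], [-1.0, 0.001, -0.002]]
wrist_force: [-1.4, -0.1, 2.5]
opening: 0.0003
[ 0.58625709 -0.02002316  0.07047241] [-1.31476401  0.75283335  1.90726798]
[ 0.58629852 -0.01999483  0.07072211] [-1.08708245 -0.14485243  1.83312031]
[ 0.58636544 -0.01995419  0.0709246 ] [-1.45024    -0.64870393  2.68945872]
```

```bash
python3 -m pendant '[[0.0003,0,0,0,0,0,0],[0.0006,0,0,0,0,0,0],[0.0009,0,0,0,0,0,0],[0.0012,0,0,0,0,0,0],[0.0015,0,0,0,0,0,0],[0.0015,0,0,0,0,0,0],[0.0015,0,0,0,0,0,0],[0.0015,0,0,0,0,0,0],[0.0015,0,0,0,0,0,0],[0.0015,0,0,0,0,0,0]]'; python3 -c "
from h import *
for i in range(3):
    vision.grab_frame('side');s=arm.sense();print(s['position'],s['wrist_force'])"
```

```text
time: 8.12
position: [0.5864, -0.02, 0.0695]
tool_rot: [[0.002, -0.137, -0.991], [-0.001, -0.991, 0.137], [-1.0, 0.001, -0.002]]
wrist_force: [0.1, -0.7, 1.4]
opening: -0.0001
[ 0.5864434  -0.02002388  0.0694522 ] [-0.0736999  -1.84238005  1.00521874]
[ 0.58644268 -0.02000488  0.06946505] [-1.01859383 -0.80673321  0.7117962 ]
[ 0.58645204 -0.01999943  0.06948129] [ 0.58424562 -0.77884625  1.33232218]
```

```bash
python3 -m pendant '[[-0.02,0,0,0,0,0,0],[-0.02,-0.01,0,0,0,0,0],[-0.02,-0.045,0,0,0,0,0],[-0.02,-0.062,0,0,0,0,0],[-0.015,-0.062,0,0,0,0,0],[-0.006,-0.062,0,0,0,0,0],[-0.002,-0.062,0,0,0,0,0],[0.001,-0.062,0,0,0,0,0],[0.0015,-0.062,0,0,0,0,0],[0.0015,-0.062,0,0,0,0,0]]'; python3 -c "
from h import *
for i in range(3):
    vision.grab_frame('side');s=arm.sense();print(s['position'],s['wrist_force'])"
```

```text
time: 9.1
position: [0.5946, 0.0409, 0.0676]
tool_rot: [[0.001, -0.138, -0.99], [-0.001, -0.99, 0.138], [-1.0, 0.001, -0.001]]
wrist_force: [-2.6, -1.0, 3.1]
opening: -0.0004
[0.59468225 0.04085426 0.06792481] [-3.47678914  0.57525745  2.71754813]
[0.5947873  0.04086587 0.06807903] [-3.1607739  -1.43095703  2.42963005]
[0.59486426 0.04091305 0.0681485 ] [-2.65750333 -0.91355124  3.28134762]
```

```bash
python3 -m pendant '[[0.0003,0,0,0,0,0,0],[0.0006,0,0,0,0,0,0],[0.0009,0,0,0,0,0,0],[0.0012,0,0,0,0,0,0],[0.0015,0,0,0,0,0,0],[0.0018,0,0,0,0,0,0],[0.002,0,0,0,0,0,0],[0.002,0,0,0,0,0,0],[0.002,0,0,0,0,0,0],[0.002,0,0,0,0,0,0]]'; python3 -c "
from h import *
for i in range(3):
    vision.grab_frame('side');s=arm.sense();print(s['position'],s['wrist_force'])"
```

```text
time: 10.08
position: [0.595, 0.0408, 0.0662]
tool_rot: [[0.002, -0.138, -0.99], [-0.002, -0.99, 0.138], [-1.0, 0.002, -0.003]]
wrist_force: [-1.6, -0.5, 1.8]
opening: -0.0003
[0.59496152 0.04079464 0.06619944] [-1.17558567 -0.95387974  3.11507694]
[0.5949529  0.04079415 0.0661897 ] [-1.2284243  -0.91057857  2.26670466]
[0.5949444  0.04079259 0.06618267] [-0.26797253 -0.36761276  2.71053429]
```

```bash
python3 -m pendant '[[-0.02,0,0,0,0,0,0],[-0.02,-0.01,0,0,0,0,0],[-0.02,-0.045,0,0,0,0,0],[-0.02,-0.0627,0,0,0,0,0],[-0.015,-0.0627,0,0,0,0,0],[-0.008,-0.0627,0,0,0,0,0],[-0.005,-0.0627,0,0,0,0,0],[-0.003,-0.0627,0,0,0,0,0],[-0.002,-0.0627,0,0,0,0,0],[-0.0015,-0.0627,0,0,0,0,0]]'; python3 -c "
from h import *
for i in range(3):
    vision.grab_frame('side');s=arm.sense();print(s['position'],s['wrist_force'])"
```

```text
time: 11.07
position: [0.6032, 0.1028, 0.0677]
tool_rot: [[0.002, -0.139, -0.99], [-0.001, -0.99, 0.139], [-1.0, 0.001, -0.002]]
wrist_force: [-4.4, 3.8, 8.1]
opening: 0.0003
[0.60323022 0.1027711  0.06777108] [-2.69964047  3.95200464  7.30724053]
[0.60320382 0.10275937 0.0678549 ] [-3.35200632  4.38188119  6.9618918 ]
[0.60321915 0.10277478 0.06791451] [-4.04313101  3.74694809  7.8716593 ]
```

```bash
python3 -m pendant '[[0.0003,0,0,0,0,0,0],[0.0006,0,0,0,0,0,0],[0.0009,0,0,0,0,0,0],[0.0012,0,0,0,0,0,0],[0.0015,0,0,0,0,0,0],[0.0018,0,0,0,0,0,0],[0.002,0,0,0,0,0,0],[0.002,0,0,0,0,0,0],[0.002,0,0,0,0,0,0],[0.002,0,0,0,0,0,0]]'; python3 -c "
from h import *
for i in range(3):
    vision.grab_frame('side');s=arm.sense();print(s['position'],s['wrist_force'])"
```

```text
time: 12.05
position: [0.6033, 0.1026, 0.0665]
tool_rot: [[0.002, -0.14, -0.99], [0.001, -0.99, 0.14], [-1.0, -0.001, -0.002]]
wrist_force: [-2.1, 3.4, 8.3]
opening: 0.0001
[0.60323776 0.10258546 0.06654287] [-1.56584384  4.8491456   7.83042604]
[0.60323585 0.10258511 0.06652484] [-1.56870964  4.22087783  7.76344253]
[0.60323096 0.10259164 0.06651937] [-2.21671139  3.85816426  7.55305706]
```

```bash
python3 -m pendant '[[0.0003,0,0,0,0,0,0],[0.0006,0,0,0,0,0,0],[0.0009,0,0,0,0,0,0],[0.0012,0,0,0,0,0,0],[0.0015,0,0,0,0,0,0],[0.0018,0,0,0,0,0,0],[0.0022,0,0,0,0,0,0],[0.0022,0,0,0,0,0,0],[0.0022,0,0,0,0,0,0],[0.0022,0,0,0,0,0,0]]'; python3 -c "
from h import *
for i in range(3):
    vision.grab_frame('side');s=arm.sense();print(s['position'],s['wrist_force'])"
```

```text
time: 13.03
position: [0.6033, 0.1024, 0.0648]
tool_rot: [[0.003, -0.141, -0.99], [0.002, -0.99, 0.141], [-1.0, -0.002, -0.003]]
wrist_force: [-1.5, 3.8, 5.9]
opening: 0.0004
[0.60331518 0.10236706 0.06476071] [-2.43664928  3.98955609  5.88515532]
[0.60330625 0.10235611 0.06474992] [-1.44532555  4.3773384   6.19458371]
[0.60332778 0.10233367 0.06479711] [-1.04242941  3.44259027  6.90228534]
```

```bash
python3 -m pendant '[[0.0003,0,0,0,0,0,0],[0.0006,0,0,0,0,0,0],[0.0009,0,0,0,0,0,0],[0.0012,0,0,0,0,0,0],[0.0015,0,0,0,0,0,0],[0.0018,0,0,0,0,0,0],[0.002,0,0,0,0,0,0],[0.002,0,0,0,0,0,0],[0.002,0,0,0,0,0,0],[0.002,0,0,0,0,0,0]]'; python3 -c "
from h import *
for i in range(3):
    vision.grab_frame('side');s=arm.sense();print(s['position'],s['wrist_force'])"
```

```text
time: 14.02
position: [0.6035, 0.102, 0.0632]
tool_rot: [[0.004, -0.142, -0.99], [0.003, -0.99, 0.142], [-1.0, -0.003, -0.003]]
wrist_force: [-1.0, 3.1, 6.7]
opening: -0.0
[0.60344325 0.10204778 0.06317801] [-0.36681718  4.22882903  5.28058962]
[0.60344978 0.10204531 0.06316989] [-1.04873704  3.43047935  5.55054618]
[0.60343946 0.10206432 0.06318857] [-1.01180645  4.43620961  5.34286515]
```

```bash
python3 -m pendant '[[0.0003,0,0,0,0,0,0],[0.0006,0,0,0,0,0,0],[0.0009,0,0,0,0,0,0],[0.0012,0,0,0,0,0,0],[0.0012,0,0,0,0,0,0],[0.0012,0,0,0,0,0,0],[0.0012,0,0,0,0,0,0],[0.0012,0,0,0,0,0,0],[0.0012,0,0,0,0,0,0],[0.0012,0,0,0,0,0,0]]'; python3 -c "
from h import *
for i in range(3):
    vision.grab_frame('side');s=arm.sense();print(s['position'],s['wrist_force'])"
```

```text
time: 15.0
position: [0.6036, 0.1017, 0.0624]
tool_rot: [[0.004, -0.144, -0.99], [0.004, -0.99, 0.144], [-1.0, -0.004, -0.004]]
wrist_force: [-0.9, 3.9, 6.0]
opening: 0.0
[0.60358065 0.10169586 0.06243341] [-0.71448209  2.8844617   6.84881568]
[0.60358969 0.10169383 0.06242605] [-0.85636371  3.59574507  6.1848912 ]
[0.60360063 0.10168293 0.06243426] [-2.0301682   3.2472917   5.97681002]
```

```bash
python3 -m pendant '[[-0.035,0,0,0,0,0,0],[-0.035,0,0.01,0,0,0,0],[-0.035,0,0.05,0,0,0,0],[-0.035,0,0.085,0,0,0,0],[-0.035,0,0.098,0,0,0,0],[-0.035,0,0.098,0,0,0,0],[-0.025,0,0.098,0,0,0,0],[-0.018,0,0.098,0,0,0,0],[-0.018,0,0.098,0,0,0,0],[-0.018,0,0.098,0,0,0,0]]'; python3 - <<'E'
from h import *
np.set_printoptions(precision=4,suppress=True)
f=vision.grab_frame("wrist"); cv2.imwrite("pics/w1.png",f["pixels"]); s=arm.sense(); print(s["position"],s["wrist_force"],s["tool_rot"])
for r in models.masks_of("tab_1",f):
        ys,xs=np.nonzero(r["mask"]); P=np.array([px2w(f,x,y) for x,y in zip(xs,ys)])
        top=np.nanpercentile(P[:,2],80); q=P[np.abs(P[:,2]-top)<.003]
        print(round(r["p"],2),len(xs),top,(q.min(0)+q.max(0))/2,np.ptp(q,axis=0))
E
```

```text
time: 15.98
position: [0.507, 0.1152, 0.0795]
tool_rot: [[0.003, -0.144, -0.99], [0.004, -0.99, 0.144], [-1.0, -0.004, -0.003]]
wrist_force: [0.7, 0.7, -0.1]
opening: 0.0
[0.5071 0.1153 0.0799] [0.021  0.356  0.3546] [[ 0.0041 -0.1443 -0.9895]
 [ 0.0037 -0.9895  0.1443]
 [-1.     -0.0042 -0.0035]]
0.84 1062 0.0542624250915184 [0.519  0.0527 0.0532] [0.0092 0.0196 0.0039]
0.76 981 0.05463251855842807 [0.5277 0.1136 0.0535] [0.0097 0.02   0.0037]
0.68 1399 0.05934328091113107 [ 0.5104 -0.0091  0.0583] [0.0099 0.0208 0.0039]
0.22 27629 0.033665241132190514 [0.5599 0.052  0.0337] [0.1809 0.2504 0.006 ]
```

View pics/w1.png

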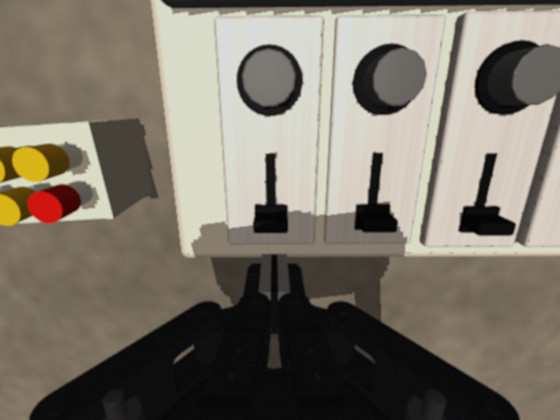

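```bash
python3 -m pendant '[[0.012,0,0,0,0,0,0],[0.018,0,0,0,0,0,0],[0.0215,0,0,0,0,0,0],[0.0215,0,0,0,0,0,0],[0.0215,0,-0.003,0,0,0,0],[0.0215,0,-0.007,0,0,0,0],[0.0215,0,-0.012,0,0,0,0],[0.0215,0,-0.017,0,0,0,0],[0.0215,0,-0.021,0,0,0,0],[0.0215,0,-0.024,0,0,0,0]]'; python3 -c "
from h import *
for i in range(2):
    vision.grab_frame('side');s=arm.sense();print(s['position'],s['wrist_force'])"
```

```text
time: 16.92
position: [0.5315, 0.1121, 0.0588]
tool_rot: [[0.005, -0.144, -0.99], [0.004, -0.99, 0.144], [-1.0, -0.005, -0.004]]
wrist_force: [-2.9, 1.6, 1.7]
opening: -0.0003
[0.53191534 0.11197572 0.05879813] [ 0.3943701   0.52994373 -0.873058  ]
[0.53168976 0.11192351 0.05876938] [-0.60826336  0.2453942   0.79765642]
```

```bash
python3 -m pendant '[[0,0,-0.001,0,0,0,0],[0,0,-0.002,0,0,0,0],[0,0,-0.003,0,0,0,0],[0,0,-0.004,0,0,0,0],[0,0,-0.005,0,0,0,0],[0,0,-0.006,0,0,0,0],[0,0,-0.0065,0,0,0,0],[0,0,-0.007,0,0,0,0],[0,0,-0.0075,0,0,0,0],[0,0,-0.0075,0,0,0,0]]'; python3 -c "
from h import *
for i in range(2):
    vision.grab_frame('side');s=arm.sense();print(s['position'],s['wrist_force'])"
```

```text
time: 17.85
position: [0.5392, 0.1108, 0.0588]
tool_rot: [[0.006, -0.144, -0.99], [0.004, -0.99, 0.144], [-1.0, -0.004, -0.005]]
wrist_force: [-1.2, 0.8, -0.1]
opening: 0.0004
[0.53915775 0.11081851 0.05876683] [-0.84477762  0.75857482 -1.07255709]
[0.53917326 0.11081245 0.05879   ] [-1.89308424  0.80366629 -1.35462993]
```

```bash
python3 -m pendant '[[0,0,-0.0002,0,0,0,0],[0,0,-0.0004,0,0,0,0],[0,0,-0.0006,0,0,0,0],[0,0,-0.0008,0,0,0,0],[0,0,-0.001,0,0,0,0],[0,0,-0.001,0,0,0,0],[0,0,-0.001,0,0,0,0],[0,0,-0.001,0,0,0,0],[0,0,-0.001,0,0,0,0],[0,0,-0.001,0,0,0,0]]'; python3 -c "
from h import *
for i in range(2):
    vision.grab_frame('side');s=arm.sense();print(s['position'],s['wrist_force'])"
```

```text
time: 18.78
position: [0.54, 0.1107, 0.0587]
tool_rot: [[0.005, -0.144, -0.99], [0.004, -0.99, 0.144], [-1.0, -0.004, -0.005]]
wrist_force: [-4.0, 0.9, 0.6]
opening: 0.0001
[0.53996557 0.11069676 0.05874261] [-4.76455738  1.72198339  1.93235401]
[0.53997349 0.11070508 0.05876076] [-3.79847636  1.15914017  0.7885664 ]
```

```bash
python3 -m pendant '[[0,0,-0.0002,0,0,0,0],[0,0,-0.0004,0,0,0,0],[0,0,-0.0006,0,0,0,0],[0,0,-0.0006,0,0,0,0],[0,0,-0.0006,0,0,0,0],[0,0,-0.0006,0,0,0,0],[0,0,-0.0006,0,0,0,0],[0,0,-0.0006,0,0,0,0],[0,0,-0.0006,0,0,0,0],[0,0,-0.0006,0,0,0,0]]'; python3 -c "
from h import *
for i in range(2):
    vision.grab_frame('side');s=arm.sense();print(s['position'],s['wrist_force'])"
```

```text
time: 19.72
position: [0.54, 0.1107, 0.0587]
tool_rot: [[0.004, -0.144, -0.99], [0.004, -0.99, 0.144], [-1.0, -0.004, -0.003]]
wrist_force: [-5.8, 1.4, 2.7]
opening: -0.0003
[0.54000259 0.11068493 0.05873007] [-6.03041504  1.74319187  2.19951701]
[0.53999861 0.11069067 0.05872797] [-6.42565199  1.35353302  1.8289819 ]
```

```bash
python3 -m pendant '[[0,0,0.008,0,0,0,0],[0,0,0.014,0,0,0,0],[0,0,0.014,0,0,0,0],[-0.04,0,0.02,0,0,0,0],[-0.08,0,0.04,0,0,0,0],[-0.12,0,0.06,0,0,0,0],[-0.15,0,0.06,0,0,0,0],[-0.15,0,0.06,0,0,0,0],[-0.15,0,0.06,0,0,0,0],[-0.15,0,0.06,0,0,0,0]]'; python3 - <<'E'
from h import *
np.set_printoptions(precision=4,suppress=True)
f=vision.grab_frame("wrist"); cv2.imwrite("pics/w2.png",f["pixels"]); s=arm.sense(); print(s["time"],s["position"],s["wrist_force"])
for t in("tab_1","key_1"):
  for r in models.masks_of(t,f):
        ys,xs=np.nonzero(r["mask"]); P=np.array([px2w(f,x,y) for x,y in zip(xs,ys)])
        top=np.nanpercentile(P[:,2],80); q=P[np.abs(P[:,2]-top)<.003]
        print(t,round(r["p"],2),len(xs),top,(q.min(0)+q.max(0))/2,np.ptp(q,axis=0))
E
```

```text
time: 20.65
position: [0.4801, 0.1187, 0.2081]
tool_rot: [[0.004, -0.144, -0.99], [0.004, -0.99, 0.144], [-1.0, -0.004, -0.004]]
wrist_force: [-0.5, 0.5, -0.1]
opening: -0.0002
20.7 [0.4799 0.1187 0.2075] [-0.4579  0.0331 -0.245 ]
tab_1 0.77 428 0.059349907547610804 [ 0.5106 -0.009   0.0584] [0.0095 0.0199 0.0036]
tab_1 0.77 466 0.05983876482978684 [ 0.5017 -0.07    0.0589] [0.0098 0.0204 0.0039]
tab_1 0.75 398 0.054199153322149696 [0.5188 0.0525 0.0533] [0.0095 0.0202 0.0036]
tab_1 0.75 378 0.054723130747067195 [0.5548 0.1097 0.0541] [0.0094 0.0198 0.0028]
key_1 0.98 843 0.056546550584635535 [0.5948 0.042  0.0554] [0.0245 0.025  0.0038]
key_1 0.96 1178 0.06236357652366896 [ 0.5777 -0.0805  0.0611] [0.0251 0.0254 0.0035]
key_1 0.82 829 0.0568419236884235 [0.6034 0.1032 0.0556] [0.0253 0.0252 0.0036]
key_1 0.75 1038 0.061629166590615216 [ 0.5865 -0.0195  0.0606] [0.0255 0.0252 0.0036]
key_1 0.34 20262 0.04923141269073361 [0.6295 0.0062 0.0492] [0.0488 0.2856 0.006 ]
```

View pics/w2.png

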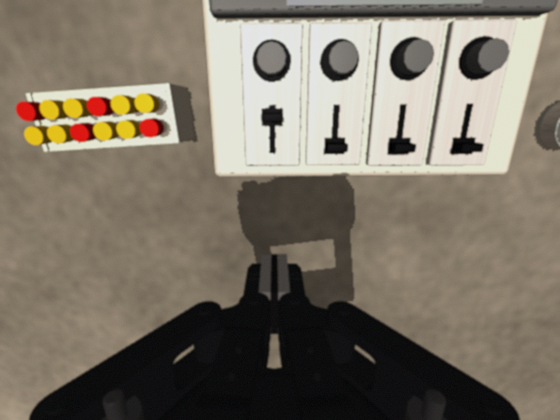

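```bash
python3 -c "
from rig import arm
print(arm.close_job())"
```

```text
the job is handed in; nothing more can be done
None
```

The stiff key is in bay a, at the counter's +y end. I pressed it until it clicked, then slid its tab towards it to the stop, and handed the job in at about 21 s.

- **Finding it:** keys d, c and b gave only about 2–3 N. Key a read about 7.5–8 N.
- **The click:** pressing key a further, the force fell to about 5.4 N and then rose again to about 6 N, so it was past the click. It never read more than about 9 N in total, and key a had sprung back up in the final picture.
- **The tab:** the last push raised the force from about 4 N to 6 N with no movement, so I took that as the stop. The camera measured 27.4–27.7 mm of travel against the 28 mm given, a difference within its accuracy.
- **Everything else:** the other three tabs are within 1 mm of where they started. I did not re-measure the rack, jar or slide box: the rack stands upright in the final picture, the jar is only partly in view and the box is out of view. The arm was never driven near them, and it was clear of everything at the end.

The force sensor was noisy by about 0.5–1 N, and it showed up to about 4 N sideways while pressing key a.

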